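# Close the busbar chamber: tuck the cover under the lap and hold it down

### The arm

A 6-joint arm with a two-finger parallel gripper is mounted at the origin on the work surface. World frame = base frame: x ahead of the robot, y to its left, z up, the work surface at z = 0. Lengths are in m, angles in rad, forces in N, time in s.
With the tool pointing down it reaches from about 0.35 to 0.975 m from the base axis. Payload 4.9 kg.
Tool frame: the origin (TCP) lies midway between the tips of the shut fingers; the grasp point (between the pads) lies 19 mm behind it (manip.grip_depth is the distance from the TCP to the grasp point, in m); z points along the fingers, y is the direction in which the jaws open and shut (so a half turn about z gives the same grasp; the last joint's range is limited). The gripper opens to 85 mm and grips with 20 to 120 N. Pads are 22 mm wide; open, the fingers measure 114 mm over their backs; the gripper's body (76 mm by 85 mm) begins 54 mm behind the grasp point. The pads swing forward as they close: fully open they stand 13 mm farther back than shut.
Start: joints at [-1.279, 0.053, 1.613, -0, 1.476, -0.119], TCP at [0.25, -0.573, 0.231] pointing down, gripper open.
Joint ranges: [-3.01, 3.01], [-1.01, 2.22], [0.06, 2.58], [-1.02, 4.17], [0.09, 2.62], [-3.14, 3.14]. Speed limits (rad/s): [2.57, 2.57, 3.14, 3.14, 3.14, 3.14].

### API

Orientations are given as a rotation vector (axis times angle).
In Python, from plant import manip, optics, workorder gives the robot as it stands.
- The arm moves only by the tool arm_command, never from a script. Its argument "rows" is one flat list of numbers, 7 for each row, row after row: the turn, a rotation vector about the tool's x, y, z in rad, then the shift along the tool's x, y, z in cm, then the closure, from 0 (fully open) to 1 (shut). In form: [rx, ry, rz, dx, dy, dz, fingers, rx, ry, rz, dx, dy, dz, fingers, ...]. A call has 1 to 5 rows; each row is the pose to reach, as a shift and turn from the pose measured when the call began, along the tool's axes at that moment; what a row does not reach only later rows make up. A row lasts 1/8 s, in which the tool goes at most 62.5 mm and 10.7 degrees, less where a joint would pass 70% of its speed; a pose out of reach is approached as far as the arm can. A call with a gripper value outside its range is refused whole. The fingers move at their own pace and stop on an object; "force" is the grip in N (left out, the last holds). Time passes only in rows, so rows that repeat a pose let the fingers close. It gives the time, the measured TCP pose, the force and the opening at its end, in the units of the state.
- manip.get_obs(): the state, without advancing time (a new reading comes with each control period).
- optics.get_image(name): name is "scene" or "side" or "wrist"; returns (picture, depth): 400x640x3 uint8, red, green, blue; 400x640 float32, m along the optical axis (not along the pixel's ray), 0 where there is no reading.
- optics.camera_params(name): a dict with "intrinsics" (3x3 intrinsics, pixels), "dist_coeffs" ([k1, k2, p1, p2, k3] as OpenCV has them; the pictures are not rectified), "R" (3x3) and "t" (3): a world point X has camera coordinates R X + t; the wrist camera has in their place "mount" (4x4, takes a point from camera to tool coordinates, whose origin is the TCP and whose axes are the flange's). Camera axes: x right, y down, z forward; pixel columns grow to the right and rows downward; lengths in m; the calibration is good to about 2 mm. A picture is of the moment at which its call begins: read the wrist's pose just before it. camera_params takes no time and is no camera call.
- workorder.finish_job(): hands the job in, once; it reports no verdict.
The state is a dict: "clock": time; "joint_pos": joint angles; "joint_velocities": joint speeds; "joint_torque": joint torques, N m; "tcp_pos": TCP position; "eef_rot": TCP orientation; "ft_force": force on the tool from outside, world axes, zero at the start; "ft_torque": the same for the moment, N m; "gripper_width": finger opening in m.
Only numpy, scipy, OpenCV 4.12 (cv2) and the standard library are available. Lean on these libraries where they do the work, as an engineer would, in place of code of your own. Each camera call takes 0.05 s, during which the arm holds its last target.

### The job

Close the busbar chamber on the bench: pick up the loose cover by its handle and, without dropping it, set it level on the open part of the chamber with its skirts over both side walls and its end still clear of the fitted cover. Then slide it along the rim until its end is tucked fully home under the raised tongue of the fitted cover, without prying that cover up, and leave the tray, the screwdriver and the tin where they are. Finish holding it there, pressed flat onto the chamber with about 15 N, ready for someone to drive the lap screws: do not let go.

Things in the scene. Friction and masses are not known exactly. Their poses are not given: they have to be found in the camera images.
- chamber: Busbar chamber: grey steel trough fixed to the bench, 100 mm wide (x), 420 long (y), 75 high, copper bars inside. Origin: centre of its underside, z up. Rim (wall tops with 14 mm inward flanges) at z = 75. Its y from -10 to +210 is closed by the fitted cover; the bay from -210 to -10 is open. End plates are 8 mm below the rim: the loose cover may hang out over the -y end.
- bay_centre (a point): Middle of the open bay at rim height, (0, -110, 75) mm in the chamber's frame, same axes. With the loose cover fully home, cover_grip is 34 mm straight above it: one end butts against the fitted cover's step (at y = +100 mm here), the other is flush with the chamber's -y end. It slides home towards +y.
- lap_edge (a point): Middle of the free edge of the fitted cover's tongue, underside; at (0, -40, 81.5) mm in the chamber's frame when down. The tongue (111 mm wide) reaches 30 mm over the bay from a step at y = -10, about 6 mm above the rim: room for the loose cover's 4 mm plate. An upturned lip goes 9 mm farther, to y = -49, rising to 14 mm over the rim. The fitted cover is screwed only along its +y end.
- fitted_cover (a joint): How far the fitted cover is pried up, rad: 0 lying down, growing as its tongue lifts (hinge line 240 mm behind lap_edge: 0.01 rad lifts the edge 2.4 mm). It springs back down by itself; about 4 N at the edge starts to lift it.
- cover_grip (a point): Centre of the loose cover's handle bar, 46 mm above the bench at the start; z up, y along the cover. Bar: 100 mm along y, 14 wide (x), 12 high, 24 free below, posts in its last 12 mm at each end. The cover: aluminium, 0.3 to 0.55 kg, both ends alike, 111 wide, 200 long (y), plate 4 mm thick, its top 30 mm below this point.
- cover_under (a point): Middle of the underside of the loose cover's plate, the face that rests on the rim; 34 mm below cover_grip. Skirts along both long sides reach 12 mm below it and splay outward, about 105 mm apart inside at the plate and 110 mm at their lower edge, so they centre themselves over the 100 mm wide chamber. The cover starts standing on them, handle up.
- screw_tray: Open steel tray of screws, 110 x 160 x 35 mm, on the bench to the left or right of the cover; leave it alone. Origin: centre of its underside.
- screwdriver: Screwdriver, about 200 mm long, lying on the bench beyond the chamber; leave it alone. Origin at its underside.
- paint_tin: Tin, 84 mm across and 104 mm high, to the right of the chamber; leave it alone. Origin: centre of its underside.
Not all that is in view belongs to the job. What is shaped like the part that bears cover_grip but brown is not meant.

How it is judged:
On the way, in this order (a step that is already met when the one before it is completed fails the run):
1. the loose cover sits level on the chamber's rim, skirts over both walls, its end still clear of the tongue (z of cover_grip in the frame of chamber between 0.1055 and 0.1125 m and x of cover_grip in the frame of chamber between -0.007 and 0.007 m and angle between cover_grip's own z axis and vertical below 0.03 rad and angle between the y axis of cover_grip and the y axis of chamber, either way round below 0.05 rad and y of cover_grip in the frame of chamber between -0.2 and -0.141 m), for 0.1 s.
2. it is slid fully home under the tongue (z of cover_grip in the frame of chamber between 0.1055 and 0.1125 m and x of cover_grip in the frame of chamber between -0.007 and 0.007 m and angle between cover_grip's own z axis and vertical below 0.03 rad and angle between the y axis of cover_grip and the y axis of chamber, either way round below 0.05 rad and y of cover_grip in the frame of chamber between -0.117 and -0.103 m), for 0.2 s.
At the end, for the whole second after the job is handed in: The loose cover lies level on the rim (3.5 mm, 0.03 rad), square (0.05 rad) and central (7 mm), within 7 mm of fully home under the tongue; the fitted cover lies down (0.015 rad); the robot still holds the loose cover at rest, pressed on the chamber with 8 to 50 N (all of step 2 and value of joint fitted_cover below 0.015 rad and contact force between cover and chamber between 8 and 50 N and contact force between the fingers and cover above 3 N and linear speed of cover below 0.02 m/s); the arm keeps its last pose, push and grip.
It fails at once if the fitted cover is pried up: its edge lifted more than about 7 mm (0.03 rad) (value of joint fitted_cover above 0.03 rad).
It fails at once if the loose cover is dropped (falls faster than 0.45 m/s with the robot not touching it) (contact force between each of the fingers, the arm and cover below 0.05 N and linear speed of cover above 0.45 m/s).
It fails at once if the screw_tray is moved more than 30 mm (distance of screw_tray from where it was at the start of the episode above 0.03 m).
It fails at once if the screwdriver is moved more than 30 mm (distance of screwdriver from where it was at the start of the episode above 0.03 m).
It fails at once if the paint_tin is moved more than 30 mm (distance of paint_tin from where it was at the start of the episode above 0.03 m).
It also fails if it takes over 48 s, if anything falls off the work surface, if the arm or the gripper's body presses on something with over 40 N, if the wrist force passes 120 N, or if a joint passes its speed limit or range.

## Working session

There is one attempt and no reset: what is moved stays moved. The work goes in short steps, Python scripts to look and compute and a tool call to move; the robot and the scene stay as the last step left them, time stands still between calls to the robot, and variables do not carry over. Pictures are saved under pics/ and viewed, and the job is handed in when it is done.

Besides the shell and the picture viewer there is one more tool, called after "Request:" by a JSON object that holds its "method" and its "body", one argument or row to a line. arm_command: Moves the arm, as the interface text tells. Its arguments: {"type":"object","properties":{"rows":{"type":"array"},"force":{"type":"number"}},"required":["rows"]}

```bash
ls; mkdir -p pics; python3 - <<'E'
from plant import manip, optics, workorder
import cv2, numpy as np
print(manip.get_obs())
for n in ["scene","side","wrist"]:
    im,d=optics.get_image(n); cv2.imwrite(f"pics/{n}0.png",im[:,:,::-1]); np.savez(f"pics/{n}0.npz",im=im,d=d)
    print(n,optics.camera_params(n))
print(manip.get_obs()["clock"])
E
```

```text
pics
{'clock': 0.0, 'joint_pos': array([-1.27899378e+00,  5.33586113e-02,  1.61427905e+00,  3.78592317e-05,
        1.47598856e+00, -1.19010209e-01]), 'joint_velocities': array([ 3.35442764e-05, -9.94957476e-04, -8.63810677e-04,  1.89102447e-03,
       -1.42451655e-03,  1.74425385e-04]), 'joint_torque': array([-3.83796180e-05, -3.93683195e+01, -3.70177531e+01,  5.71573295e-06,
        7.21707882e-03, -2.26603436e-05]), 'tcp_pos': array([ 0.2494235 , -0.57240549,  0.23007086]), 'eef_rot': array([-3.07356523e+00, -6.40355517e-01,  2.16517910e-04]), 'ft_force': array([1.28902747, 0.15169622, 0.0794421 ]), 'ft_torque': array([0.01600082, 0.01572693, 0.00518377]), 'gripper_width': 0.08568703392379137}
scene {'intrinsics': array([[402.5040244 ,   0.        , 316.17337186],
       [  0.        , 402.5040244 , 195.33552845],
       [  0.        ,   0.        ,   1.        ]]), 'dist_coeffs': array([-0.07633114,  0.        ,  0.        ,  0.        ,  0.        ]), 'R': array([[-0.58421717,  0.81153108, -0.01037308],
       [ 0.46139228,  0.32158496, -0.8268617 ],
       [-0.66768815, -0.4878
[... 463 characters left out ...]
.75655436, -0.62298348]]), 't': array([-0.48026795,  0.16061009,  1.5969977 ])}
wrist {'intrinsics': array([[306.30118165,   0.        , 322.9637852 ],
       [  0.        , 306.30118165, 207.37201202],
       [  0.        ,   0.        ,   1.        ]]), 'dist_coeffs': array([-0.05397047,  0.        ,  0.        ,  0.        ,  0.        ]), 'mount': array([[-1.07986685e-04, -9.48138686e-01, -3.17856917e-01,
         8.17322446e-02],
       [ 9.99999868e-01, -2.62365463e-04,  4.42879066e-04,
        -2.98051682e-04],
       [-5.03305453e-04, -3.17856827e-01,  9.48138589e-01,
        -1.41990911e-01],
       [ 0.00000000e+00,  0.00000000e+00,  0.00000000e+00,
         1.00000000e+00]])}
0.15
```

View pics/scene0.png

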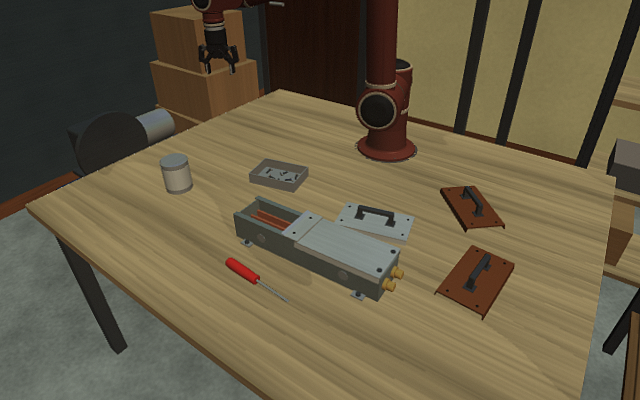

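View pics/side0.png

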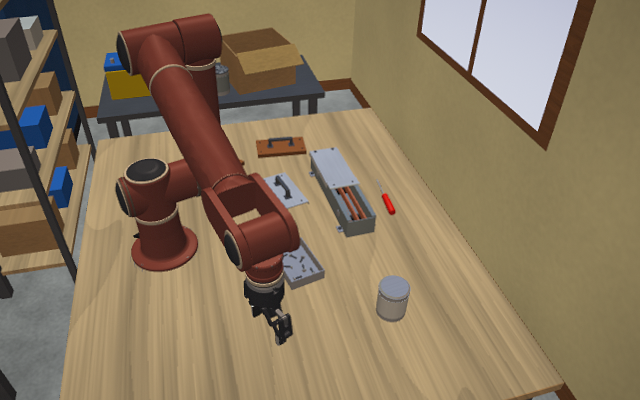

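View pics/wrist0.png

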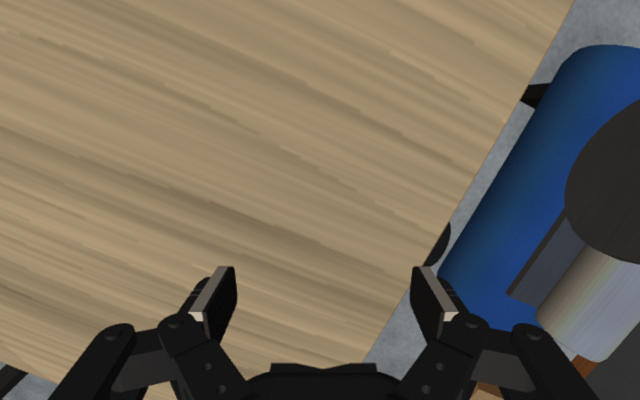

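```bash
cat > h.py <<'E'
import cv2, numpy as np
from plant import manip, optics, workorder
from scipy.spatial.transform import Rotation as Ro
def cam(n,obs=None):
    p=optics.camera_params(n);K=np.array(p["intrinsics"]);D=np.array(p["dist_coeffs"])
    if "R" in p: R=np.array(p["R"]);t=np.array(p["t"]); Rw=R.T; c=-R.T@t
    else:
        M=np.array(p["mount"]);T=Ro.from_rotvec(obs["eef_rot"]).as_matrix()
        Rw=T@M[:3,:3]; c=T@M[:3,3]+obs["tcp_pos"]
    return K,D,Rw,c
def rays(n,uv,obs=None):
    K,D,Rw,c=cam(n,obs)
    q=cv2.undistortPoints(np.asarray(uv,float).reshape(-1,1,2),K,D)[:,0]
    return c,np.c_[q,np.ones(len(q))]@Rw.T
def onplane(n,uv,z,obs=None):
    c,r=rays(n,uv,obs); return c+r*((z-c[2])/r[:,2])[:,None]
def cloud(n,d,obs=None):
    h,w=d.shape; v,u=np.mgrid[:h,:w]
    c,r=rays(n,np.c_[u.ravel(),v.ravel()],obs)
    return (c+r*d.reshape(-1,1)).reshape(h,w,3)
def proj(n,X,obs=None):
    K,D,Rw,c=cam(n,obs); R=Rw.T
    return cv2.projectPoints(np.asarray(X,float).reshape(-1,1,3),cv2.Rodrigues(R)[0],-R@c,K,D)[0][:,0]
E
python3 - <<'E'
from h import *
z=np.load("pics/scene0.npz"); im,d=z["im"],z["d"]
P=cloud("scene",d); 
for uv in [(300,190),(340,250),(400,226),(376,210),(320,235),(370,255),(290,330),(470,280),(480,265)]: print(uv,P[uv[1],uv[0]].round(3))
c=im[180:310,220:420][:,:,::-1]; cv2.imwrite("pics/sc_crop.png",cv2.resize(c,None,fx=4,fy=4,interpolation=cv2.INTER_CUBIC)[:600])
z=np.load("pics/side0.npz"); im,d=z["im"],z["d"]
P=cloud("side",d)
for uv in [(280,190),(335,170),(310,250),(394,290),(345,210)]: print(uv,P[uv[1],uv[0]].round(3))
c=im[130:270,240:420][:,:,::-1]; cv2.imwrite("pics/si_crop.png",cv2.resize(c,None,fx=4,fy=4,interpolation=cv2.INTER_CUBIC)[:600])
E
```

```text
(300, 190) [ 0.414 -0.079  0.   ]
(340, 250) [0.649 0.22  0.078]
(400, 226) [0.415 0.263 0.013]
(376, 210) [0.434 0.197 0.051]
(320, 235) [0.633 0.152 0.078]
(370, 255) [0.625 0.284 0.078]
(290, 330) [ 0.841  0.223 -0.002]
(470, 280) [0.535 0.489 0.043]
(480, 265) [0.482 0.494 0.048]
(280, 190) [0.418 0.185 0.021]
(335, 170) [0.624 0.183 0.078]
(310, 250) [ 0.446 -0.155  0.034]
(394, 290) [ 0.612 -0.426  0.103]
(345, 210) [ 0.593 -0.042  0.076]
```

View pics/sc_crop.png

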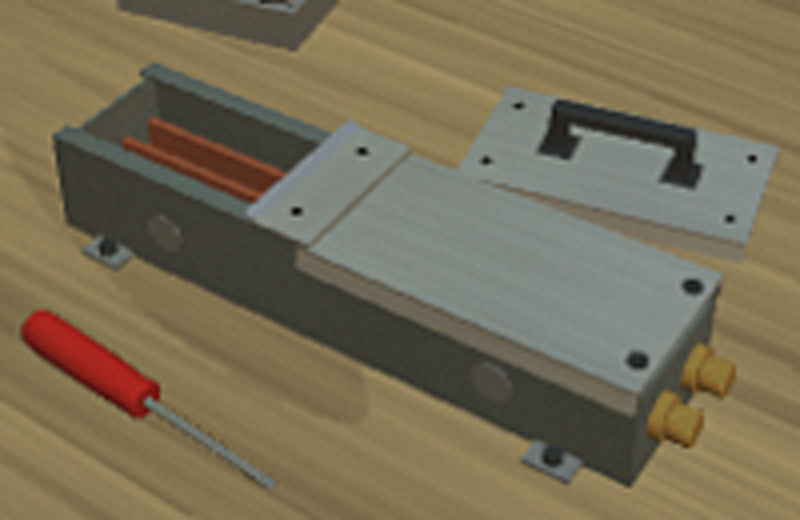

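View pics/si_crop.png

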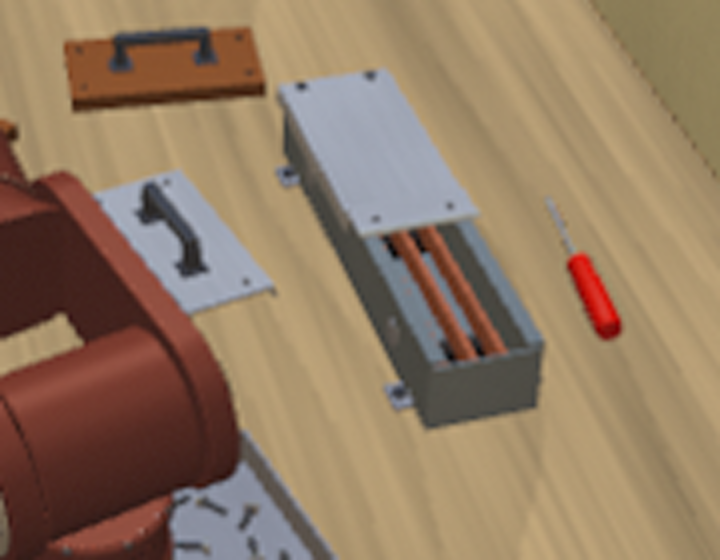

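```bash
python3 - <<'E'
from h import *
def rect(Q):
    (c,s,a)=cv2.minAreaRect((Q[:,:2]*1000).astype(np.float32)); return np.round(c,1),np.round(s,1),round(a,2)
for n in ["scene","side"]:
    z=np.load(f"pics/{n}0.npz"); im,d=z["im"].astype(int),z["d"]
    P=cloud(n,d); X=P.reshape(-1,3); C=im.reshape(-1,3)
    grey=(C.max(1)-C.min(1)<35); br=C.mean(1)
    near=(X[:,0]>.33)&(X[:,0]<.52)&(X[:,1]>.05)&(X[:,1]<.33)
    H=X[near&(X[:,2]>.033)&(X[:,2]<.06)&(br<75)]
    print(n,"handle",len(H),rect(H),np.median(H[:,2]),H[:,2].max())
    Pl=X[near&(X[:,2]>.006)&(X[:,2]<.026)&grey&(br>80)]; print("plate",len(Pl),rect(Pl),np.median(Pl[:,2]))
    nc=(X[:,0]>.5)&(X[:,0]<.75)&(X[:,1]>-.12)&(X[:,1]<.42)
    F=X[nc&(X[:,2]>.068)&(X[:,2]<.1)&grey]; print("chamber top all",len(F),rect(F))
    Fc=X[nc&(X[:,2]>.06)&(X[:,2]<.1)&grey&(br>115)]; print("fitted",len(Fc),rect(Fc),np.percentile(Fc[:,2],[5,50,95]))
    Fr=X[nc&(X[:,2]>.068)&(X[:,2]<.082)&(X[:,1]<.06)]; print("rim",len(Fr),rect(Fr),np.percentile(Fr[:,2],[5,50,95]))
E
```

```text
scene handle 223 (array([433.5, 193.8]), array([16.2, 97.9]), 12.57) 0.048351000935870525 0.05374754727205766
plate 1588 (array([432.3, 193.5]), array([119.4, 198.6]), 13.46) 0.014228266420270919
chamber top all 4436 (array([630.8, 122. ]), array([117.4, 420.9]), 2.6)
fitted 3431 (array([625.7, 197.9]), array([114.2, 268.9]), 2.6) [0.07561161 0.07766015 0.08322787]
rim 500 (array([634.5, -13.5]), array([104.9, 150.2]), 2.29) [0.06931307 0.07331338 0.07539261]
side handle 57 (array([427.3, 184.7]), array([12.6, 98.2]), 13.55) 0.04836553659314191 0.057830944980843624
plate 666 (array([439.1, 195.6]), array([ 93. , 209.7]), 15.22) 0.016472358534751486
chamber top all 1530 (array([623.9, 122.2]), array([116. , 431.8]), 1.73)
fitted 1433 (array([627. , 124.3]), array([115. , 427.7]), 2.48) [0.07287979 0.07881918 0.08576977]
rim 293 (array([632.8, -16. ]), array([103.7, 154.6]), 2.08) [0.06924719 0.07456768 0.07850496]
```

```bash
cat >> h.py <<'E'
def goal(pos,ydeg,flip=False,obs=None):
    """tool down; tool y along world angle ydeg (or +180)"""
    o=obs or manip.get_obs(); R=Ro.from_rotvec(o["eef_rot"]).as_matrix()
    best=None
    for k in (0,180):
        a=np.radians(ydeg+k); y=np.array([np.cos(a),np.sin(a),0]); z=np.array([0,0,-1.]); x=np.cross(y,z)
        G=np.c_[x,y,z]; rv=Ro.from_matrix(R.T@G).as_rotvec()
        sh=R.T@(np.array(pos)-o["tcp_pos"])*100
        print(k,"rv",rv.round(4),"deg",np.degrees(np.linalg.norm(rv)).round(1),"shift cm",sh.round(2))
E
python3 - <<'E'
from h import *
o=manip.get_obs(); print(Ro.from_rotvec(o["eef_rot"]).as_matrix().round(3))
goal([0.45,-0.15,0.27],12.8); goal([0.433,0.194,0.25],12.8)
E
```

```text
[[ 0.917  0.399 -0.   ]
 [ 0.399 -0.917  0.001]
 [ 0.    -0.002 -1.   ]]
0 rv [-1.2000e-03 -1.2000e-03 -1.3834e+00] deg 79.3 shift cm [ 35.26 -30.74  -3.91]
180 rv [-1.3000e-03  1.2000e-03  1.7582e+00] deg 100.7 shift cm [ 35.26 -30.74  -3.91]
0 rv [-1.2000e-03 -1.2000e-03 -1.3834e+00] deg 79.3 shift cm [ 47.44 -62.95  -1.86]
180 rv [-1.3000e-03  1.2000e-03  1.7582e+00] deg 100.7 shift cm [ 47.44 -62.95  -1.86]
```

Request:
{"method": "arm_command", "body": {
  "rows": [0, 0, -0.18, 7, -6, -1, 0, 0, 0, -0.36, 14, -12, -2, 0, 0, 0, -0.54, 21, -18, -3, 0, 0, 0, -0.72, 28, -24, -4, 0, 0, 0, -0.9, 35, -31, -4, 0]
}}

```text
clock: 0.78
tcp_pos: [0.3835, -0.2903, 0.2616]
eef_rot: [-2.485, -1.921, -0.001]
ft_force: [1.1, -0.1, 0.2]
gripper_width: 0.0852
```

```bash
python3 - <<'E'
from h import *
o=manip.get_obs(); print(o)
goal([0.433,0.120,0.27],12.8)
E
```

```text
{'clock': 0.775, 'joint_pos': array([-8.03315834e-01, -3.18350621e-01,  1.89930209e+00,  9.97413311e-04,
        1.56144834e+00, -5.48797815e-01]), 'joint_velocities': array([ 0.93358471, -0.38697346,  0.26328427,  0.00203535,  0.1266015 ,
       -0.5042721 ]), 'joint_torque': array([ -5.66416383, -22.4400723 , -37.6793468 ,  -0.1323141 ,
         0.058282  ,   0.40816449]), 'tcp_pos': array([ 0.3835478 , -0.29027667,  0.26158631]), 'eef_rot': array([-2.48470202e+00, -1.92097216e+00, -1.41853581e-03]), 'ft_force': array([ 1.09853279, -0.13388253,  0.19947638]), 'ft_torque': array([-0.03866151, -0.03367965, -0.03307867]), 'gripper_width': 0.08523675570767628}
0 rv [ 1.000e-04 -1.300e-03 -4.779e-01] deg 27.4 shift cm [40.95 -5.54 -0.79]
180 rv [-1.7000e-03 -2.0000e-04  2.6637e+00] deg 152.6 shift cm [40.95 -5.54 -0.79]
```

Request:
{"method": "arm_command", "body": {
  "rows": [0, 0, -0.18, 9, -1, -1, 0, 0, 0, -0.36, 18, -2, -1, 0, 0, 0, -0.48, 27, -4, -1, 0, 0, 0, -0.48, 36, -5, -1, 0, 0, 0, -0.48, 45, -5, -1, 0]
}}

```text
clock: 1.4
tcp_pos: [0.4234, 0.0191, 0.2716]
eef_rot: [1.958, 2.457, 0.002]
ft_force: [1.0, -0.8, -0.3]
gripper_width: 0.0856
```

```bash
python3 - <<'E'
from h import *
goal([0.433,0.194,0.25],12.8)
E
```

```text
0 rv [ 0.0014 -0.0008  0.0018] deg 0.1 shift cm [16.83  4.84  2.18]
180 rv [ 1.2000e-03  2.2000e-03 -3.1398e+00] deg 179.9 shift cm [16.83  4.84  2.18]
```

Request:
{"method": "arm_command", "body": {
  "rows": [0, 0, 0, 8, 2.4, 1, 0, 0, 0, 0, 16.8, 4.8, 2, 0, 0, 0, 0, 16.8, 4.8, 2, 0, 0, 0, 0, 16.8, 4.8, 2, 0, 0, 0, 0, 16.8, 4.8, 2, 0]
}}

```text
clock: 2.02
tcp_pos: [0.4325, 0.1934, 0.2515]
eef_rot: [1.957, 2.457, 0.001]
ft_force: [0.6, -0.5, 0.2]
gripper_width: 0.0854
```

```bash
python3 - <<'E'
from h import *
o=manip.get_obs(); im,d=optics.get_image("wrist"); cv2.imwrite("pics/wrist1.png",im[:,:,::-1]); np.savez("pics/wrist1.npz",im=im,d=d)
print(o["tcp_pos"],o["joint_velocities"].round(3),o["joint_pos"].round(2))
import pickle; pickle.dump(o,open("pics/wrist1.pkl","wb"))
im=im.astype(int)
X=cloud("wrist",d,o).reshape(-1,3); C=im.reshape(-1,3); br=C.mean(1); grey=C.max(1)-C.min(1)<35
def rect(Q):
    (c,s,a)=cv2.minAreaRect((Q[:,:2]*1000).astype(np.float32)); return np.round(c,1),np.round(s,1),round(a,2)
near=(X[:,0]>.33)&(X[:,0]<.52)&(X[:,1]>.05)&(X[:,1]<.33)
H=X[near&(X[:,2]>.033)&(X[:,2]<.06)&(br<75)]; print("handle",len(H),rect(H),np.median(H[:,2]))
Pl=X[near&(X[:,2]>.012)&(X[:,2]<.02)&grey&(br>80)]; print("plate",len(Pl),rect(Pl),np.median(Pl[:,2]))
nc=(X[:,0]>.5)&(X[:,0]<.75)&(X[:,1]>-.12)&(X[:,1]<.42)
F=X[nc&(X[:,2]>.06)]; print(len(F), F[:,:].min(0),F.max(0))
E
```

```text
[0.43251786 0.19338445 0.25148836] [-0.03  -0.015  0.001  0.001  0.     0.001] [ 0.26 -0.33  1.93  0.    1.55  0.04]
handle 981 (array([428.7, 190.8]), array([13.6, 98.7]), 13.0) 0.05105261596956645
plate 12166 (array([429.6, 189.9]), array([110.9, 200. ]), 13.23) 0.015294077542113121
22438 [ 0.5000075  -0.05780772  0.06008696] [0.68683011 0.33180685 0.33462677]
```

View pics/wrist1.png

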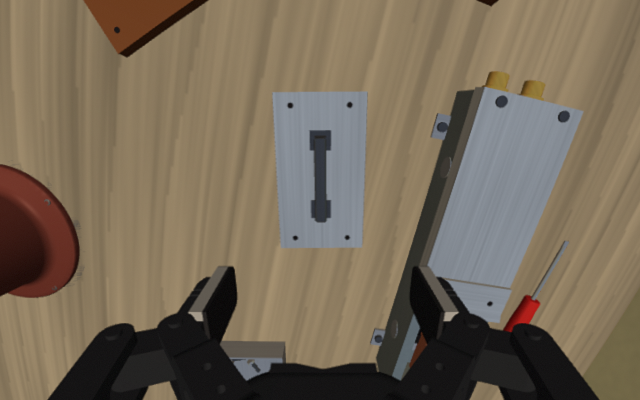

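```bash
python3 - <<'E'
from h import *
goal([0.430,0.191,0.027],13.1)
E
```

```text
0 rv [ 0.0013 -0.0003 -0.0043] deg 0.3 shift cm [-0.13 -0.34 22.48]
180 rv [-5.0000e-04 -2.0000e-03  3.1373e+00] deg 179.8 shift cm [-0.13 -0.34 22.48]
```

Request:
{"method": "arm_command", "body": {
  "rows": [0, 0, -0.004, -0.1, -0.3, 5, 0, 0, 0, -0.004, -0.1, -0.3, 10, 0, 0, 0, -0.004, -0.1, -0.3, 15, 0, 0, 0, -0.004, -0.1, -0.3, 19, 0, 0, 0, -0.004, -0.1, -0.3, 21, 0]
}}

```text
clock: 2.7
tcp_pos: [0.4291, 0.1893, 0.0393]
eef_rot: [-1.957, -2.456, 0.003]
ft_force: [-0.2, 0.2, 1.0]
gripper_width: 0.0851
```

```bash
python3 - <<'E'
from h import *
goal([0.430,0.191,0.027],13.1)
im,d=optics.get_image("wrist"); cv2.imwrite("pics/wrist2.png",im[:,:,::-1])
E
```

```text
0 rv [-0.0022 -0.     -0.0034] deg 0.2 shift cm [0.14 0.13 1.23]
180 rv [-1.0000e-04  3.5000e-03  3.1382e+00] deg 179.8 shift cm [0.14 0.13 1.23]
```

View pics/wrist2.png

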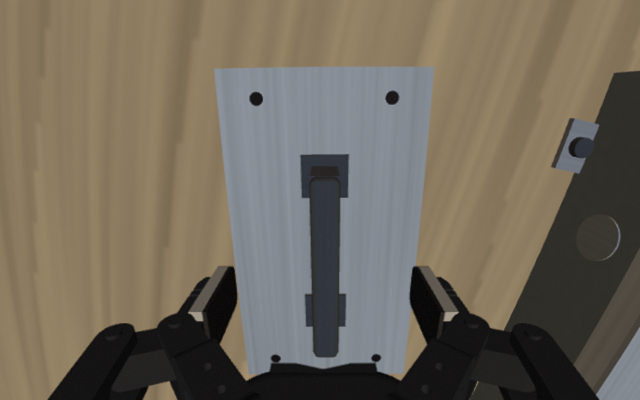

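Request:
{"method": "arm_command", "body": {
  "rows": [0, 0, 0, 0.1, 0.1, 1.2, 0, 0, 0, 0, 0.1, 0.1, 1.2, 0, 0, 0, 0, 0.1, 0.1, 1.2, 0.5, 0, 0, 0, 0.1, 0.1, 1.2, 1, 0, 0, 0, 0.1, 0.1, 1.2, 1],
  "force": 100
}}

```text
clock: 3.38
tcp_pos: [0.429, 0.1904, 0.0262]
eef_rot: [-1.956, -2.455, 0.005]
ft_force: [-0.0, -0.0, -0.1]
gripper_width: 0.0322
```

Request:
{"method": "arm_command", "body": {
  "rows": [0, 0, 0, 0, 0, 0, 1, 0, 0, 0, 0, 0, 0, 1, 0, 0, 0, 0, 0, 0, 1]
}}

```text
clock: 3.75
tcp_pos: [0.4292, 0.1905, 0.0266]
eef_rot: [-1.956, -2.456, 0.004]
ft_force: [-1.3, 0.8, 4.0]
gripper_width: 0.0124
```

```bash
python3 - <<'E'
from h import *
o=manip.get_obs(); print(o)
im,d=optics.get_image("wrist"); cv2.imwrite("pics/wrist3.png",im[:,:,::-1])
E
```

```text
{'clock': 3.75, 'joint_pos': array([ 2.59028563e-01, -9.24372386e-02,  2.12310892e+00,  1.46413461e-04,
        1.11438958e+00,  3.33000987e-02]), 'joint_velocities': array([ 0.00105403, -0.00294948,  0.00123367,  0.00182553,  0.00119926,
        0.0002521 ]), 'joint_torque': array([ -0.33151687, -25.59475243, -30.02846718,  -0.03008736,
        -0.32212333,   0.0965959 ]), 'tcp_pos': array([0.42924684, 0.19054132, 0.02662792]), 'eef_rot': array([-1.95584137, -2.45573036,  0.0042467 ]), 'ft_force': array([-1.34144424,  0.80589551,  4.03249506]), 'ft_torque': array([-0.07546053,  0.20205988,  0.09209008]), 'gripper_width': 0.012442917757496655}
```

View pics/wrist3.png

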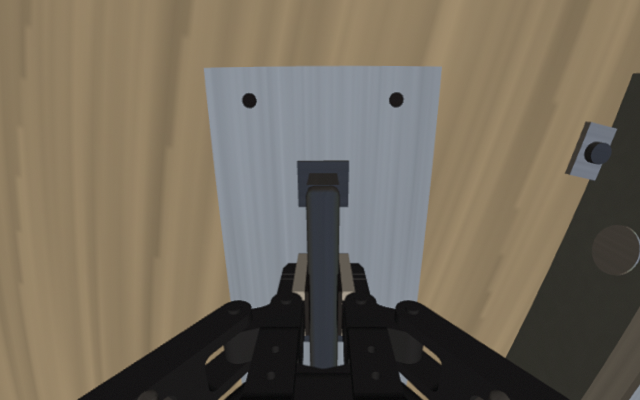

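Request:
{"method": "arm_command", "body": {
  "rows": [0, 0, 0, 0, 0, -1, 1, 0, 0, 0, 0, 0, -4, 1, 0, 0, 0, 0, 0, -8, 1, 0, 0, 0, 0, 0, -12, 1, 0, 0, 0, 0, 0, -16, 1]
}}

```text
clock: 4.42
tcp_pos: [0.4288, 0.1904, 0.1868]
eef_rot: [-1.955, -2.454, 0.007]
ft_force: [0.1, -0.3, -4.8]
gripper_width: 0.0122
```

```bash
python3 - <<'E'
from h import *
import pickle
o=manip.get_obs(); print(o["tcp_pos"],o["eef_rot"],o["ft_force"],o["ft_torque"],o["gripper_width"])
o1=pickle.load(open("pics/wrist1.pkl","rb")); z=np.load("pics/wrist1.npz"); im,d=z["im"],z["d"]
P=cloud("wrist",d,o1); X=P.reshape(-1,3); C=im.reshape(-1,3).astype(int); br=C.mean(1); grey=C.max(1)-C.min(1)<35
vv,uu=np.mgrid[:400,:640]
m=(X[:,2]>.07)&(X[:,2]<.095)&grey&(br>100)&(X[:,0]>.5)&(X[:,1]>-.1)&(uu.ravel()>380)
# chamber frame along angle 2.5deg: bin edges
A=np.radians(2.5); ey=np.array([-np.sin(A),np.cos(A)]); ex=np.array([np.cos(A),np.sin(A)])
Q=X[m]; s=Q[:,:2]@ex; t=Q[:,:2]@ey
for a in np.arange(-.02,.34,.02):
    k=(t>=a)&(t<a+.02)
    if k.sum()>20: print(a.round(2),k.sum(),s[k].min().round(4),s[k].max().round(4),np.median(Q[k,2]).round(4))
print("t range",t.min(),t.max())
im2,d2=optics.get_image("wrist"); cv2.imwrite("pics/wrist4.png",im2[:,:,::-1])
E
```

```text
[0.42875686 0.19035234 0.18680261] [-1.95536823 -2.45449512  0.00678434] [ 0.11720833 -0.29309067 -4.75276056] [ 0.03237055 -0.04067674  0.00158183] 0.012207586021965708
-0.02 113 0.5838 0.5971 0.0746
0.0 101 0.5838 0.5955 0.0744
0.04 339 0.6385 0.6897 0.0837
0.06 655 0.6171 0.6892 0.0831
0.08 1172 0.5837 0.6892 0.0794
0.1 1352 0.577 0.69 0.0781
0.12 1423 0.5771 0.6888 0.0782
0.14 1505 0.5773 0.689 0.0782
0.16 1585 0.577 0.6892 0.0783
0.18 1677 0.5766 0.6896 0.0783
0.2 1753 0.5773 0.6893 0.0783
0.22 1845 0.5776 0.6892 0.0785
0.24 1941 0.5776 0.6899 0.0784
0.26 2024 0.5775 0.6898 0.0785
0.28 1891 0.5777 0.6903 0.0785
0.3 268 0.5779 0.6889 0.0785
t range -0.07814774931005278 0.3029611643675926
```

View pics/wrist4.png

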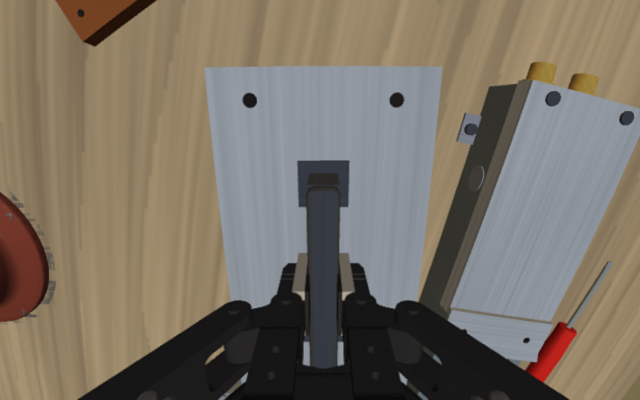

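```bash
python3 - <<'E'
from h import *
import pickle
o1=pickle.load(open("pics/wrist1.pkl","rb")); z=np.load("pics/wrist1.npz"); im,d=z["im"],z["d"]
P=cloud("wrist",d,o1); X=P.reshape(-1,3); C=im.reshape(-1,3).astype(int); br=C.mean(1); grey=C.max(1)-C.min(1)<35
vv,uu=np.mgrid[:400,:640]
m=(X[:,2]>.07)&(X[:,2]<.095)&grey&(br>100)&(X[:,0]>.5)&(X[:,1]>-.1)&(uu.ravel()>380)
A=np.radians(2.5); ey=np.array([-np.sin(A),np.cos(A)]); ex=np.array([np.cos(A),np.sin(A)])
Q=X[m]; s=Q[:,:2]@ex; t=Q[:,:2]@ey
L=[]
for a in np.arange(.1,.3,.005):
    k=(t>=a)&(t<a+.005); L.append((a+.0025,s[k].min(),s[k].max()))
L=np.array(L); pl=np.polyfit(L[:,0],L[:,1],1);pr=np.polyfit(L[:,0],L[:,2],1); print(np.degrees(np.arctan([pl[0],pr[0]])), np.polyval(pl,0),np.polyval(pr,0))
k=(s>.6)&(s<.67)&(t>.06)&(t<.12); 
for a in np.arange(.06,.11,.004):
    j=k&(t>=a)&(t<a+.004); print(a.round(3),np.median(Q[j,2]).round(4))
A=np.radians(2.4); 
ey=np.array([-np.sin(A),np.cos(A)]); ex=np.array([np.cos(A),np.sin(A)])
p=.6333*ex-.072*ey; print(p); goal([*p,.19],2.4); goal([*p,.100],2.4)
E
```

```text
[0.13375889 0.21337489] 0.5771312935790054 0.6880951670458655
0.06 0.083
0.064 0.0829
0.068 0.0831
0.072 0.0829
0.076 0.0831
0.08 0.0831
0.084 0.0831
0.088 0.0811
0.092 0.0781
0.096 0.0781
0.1 0.0781
0.104 0.0781
0.108 0.0782
[ 0.63575954 -0.04541699]
0 rv [ 0.0048 -0.0008  0.1837] deg 10.5 shift cm [-27.63  14.56   0.42]
180 rv [ 1.2000e-03  7.2000e-03 -2.9579e+00] deg 169.5 shift cm [-27.63  14.56   0.42]
0 rv [ 0.0048 -0.0008  0.1837] deg 10.5 shift cm [-27.63  14.52   9.42]
180 rv [ 1.2000e-03  7.2000e-03 -2.9579e+00] deg 169.5 shift cm [-27.63  14.52   9.42]
```

Request:
{"method": "arm_command", "body": {
  "rows": [0.005, 0, 0.06, -5.5, 2.9, 0, 1, 0.005, 0, 0.12, -11, 5.8, 0, 1, 0.005, 0, 0.185, -16.5, 8.7, 0, 1, 0.005, 0, 0.185, -22, 11.6, 0, 1, 0.005, 0, 0.185, -27.5, 14.5, 0.4, 1]
}}

```text
clock: 5.1
tcp_pos: [0.6353, -0.046, 0.1883]
eef_rot: [-2.175, -2.264, 0.001]
ft_force: [0.5, 0.6, -4.0]
gripper_width: 0.0119
```

Request:
{"method": "arm_command", "body": {
  "rows": [0, 0, 0, 0, 0, 0, 1]
}}

```text
clock: 5.22
tcp_pos: [0.636, -0.0495, 0.1849]
eef_rot: [-2.178, -2.257, 0.005]
ft_force: [-0.2, 1.4, -4.7]
gripper_width: 0.0123
```

```bash
python3 - <<'E'
from h import *
o=manip.get_obs(); print(o["clock"],o["tcp_pos"],o["eef_rot"],o["ft_force"],o["ft_torque"],o["gripper_width"])
goal([.6355,-.0443,.19],2.33); goal([.6355,-.0443,.097],2.33)
im2,d2=optics.get_image("wrist"); cv2.imwrite("pics/wrist5.png",im2[:,:,::-1])
E
```

```text
5.225 [ 0.63604266 -0.04947589  0.18491346] [-2.17828725 -2.25709076  0.00452317] [-0.20737435  1.38714134 -4.70238957] [0.07251765 0.03613128 0.03895686] 0.012338371306904523
0 rv [-0.0054 -0.0015 -0.0051] deg 0.4 shift cm [ 0.52 -0.04 -0.51]
180 rv [-2.3000e-03  8.5000e-03  3.1364e+00] deg 179.7 shift cm [ 0.52 -0.04 -0.51]
0 rv [-0.0054 -0.0015 -0.0051] deg 0.4 shift cm [0.51 0.01 8.79]
180 rv [-2.3000e-03  8.5000e-03  3.1364e+00] deg 179.7 shift cm [0.51 0.01 8.79]
```

View pics/wrist5.png

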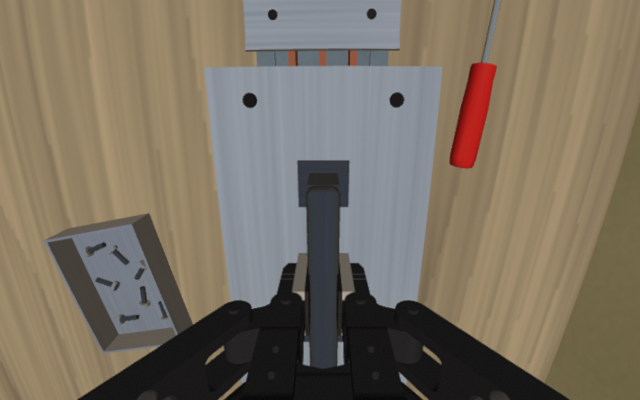

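```bash
python3 - <<'E'
from h import *
o=manip.get_obs()
a=onplane("wrist",[(322,50),(244,50),(400,49)],.089,o); print(a)
b=onplane("wrist",[(257,60),(388,60)],.075,o); print(b, np.linalg.norm(b[0]-b[1]))
A=np.radians(2.33); ey=np.array([-np.sin(A),np.cos(A)]); ex=np.array([np.cos(A),np.sin(A)])
print("ang",np.degrees(np.arctan2(*(a[2]-a[1])[[1,0]])))
print("lip t",a[0,:2]@ey,"s",((a[1]+a[2])/2)[:2]@ex,(b.mean(0))[:2]@ex,"tcp",o["tcp_pos"][:2]@ey,o["tcp_pos"][:2]@ex)
e=onplane("wrist",[(323,67)],o["tcp_pos"][2]-.0146+.004,o); print("cover edge rel tcp",(e[0,:2]-o["tcp_pos"][:2])@ey)
E
```

```text
[[0.6289279  0.07212724 0.089     ]
 [0.57344941 0.07051825 0.089     ]
 [0.68415108 0.07514742 0.089     ]]
[[0.57970464 0.06586958 0.075     ]
 [0.67886955 0.06945354 0.075     ]] 0.09922965779487895
ang 2.3945210770071714
lip t 0.04649857157645544 s 0.6312413990657885 0.6315176098461452 tcp -0.07343679553108844 0.6323450706709103
cover edge rel tcp 0.09903848760971873
```

```bash
cat >> h.py <<'E'
A=np.radians(2.36); ey=np.array([-np.sin(A),np.cos(A)]); ex=np.array([np.cos(A),np.sin(A)])
T0=0.0945; S0=0.6317
def W(y,z,s=S0):
    p=s*ex+(T0+y)*ey; return [p[0],p[1],z]
def st():
    o=manip.get_obs(); p=o["tcp_pos"]; R=Ro.from_rotvec(o["eef_rot"]).as_matrix()
    print("t%.2f"%o["clock"],"chx %.4f chy %.4f z %.4f"%(p[:2]@ex-S0,p[:2]@ey-T0,p[2]),"F",o["ft_force"].round(1),"M",o["ft_torque"].round(2),"w %.4f"%o["gripper_width"],"ztool",R[:,2].round(4))
    return o
E
python3 - <<'E'
from h import *
st(); goal(W(-.165,.098),2.36)
E
```

```text
t5.28 chx 0.0006 chy -0.1683 z 0.1848 F [-0.   0.9 -4.5] M [-0.01  0.02 -0.02] w 0.0124 ztool [-0.0068  0.0025 -1.    ]
0 rv [-0.0067 -0.0028 -0.0041] deg 0.5 shift cm [ 0.3  -0.    8.68]
180 rv [-0.0043  0.0105  3.1374] deg 179.8 shift cm [ 0.3  -0.    8.68]
```

Request:
{"method": "arm_command", "body": {
  "rows": [-0.007, -0.003, -0.004, 0.1, 0, 3, 1, -0.007, -0.003, -0.004, 0.3, 0, 6, 1, -0.007, -0.003, -0.004, 0.3, 0, 8, 1, -0.007, -0.003, -0.004, 0.3, 0, 8.7, 1, -0.007, -0.003, -0.004, 0.3, 0, 8.7, 1]
}}

```text
clock: 5.9
tcp_pos: [0.6341, -0.0442, 0.0979]
eef_rot: [2.175, 2.267, 0.0]
ft_force: [-0.1, 0.5, -4.9]
gripper_width: 0.0127
```

```bash
python3 - <<'E'
from h import *
o=st(); goal(W(-.165,.0896),2.36)
for n in ("side","wrist"):
    im2,d2=optics.get_image(n)
    im2 = cv2.resize(im2[130:270,240:420],None,fx=4,fy=4,interpolation=cv2.INTER_CUBIC) if n=="side" else im2
    cv2.imwrite(f"pics/{n}6.png",im2[:,:,::-1])
E
```

```text
t5.90 chx 0.0000 chy -0.1648 z 0.0979 F [-0.1  0.5 -4.9] M [0.01 0.06 0.03] w 0.0127 ztool [ 4.e-04 -3.e-04 -1.e+00]
0 rv [0.0004 0.0003 0.0003] deg 0.0 shift cm [-0.02 -0.    0.83]
180 rv [-5.0000e-04  6.0000e-04 -3.1413e+00] deg 180.0 shift cm [-0.02 -0.    0.83]
```

View pics/side6.png

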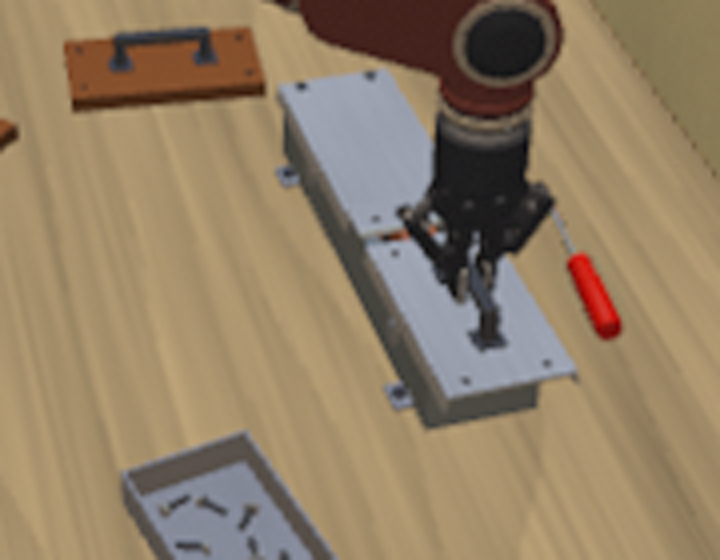

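View pics/wrist6.png

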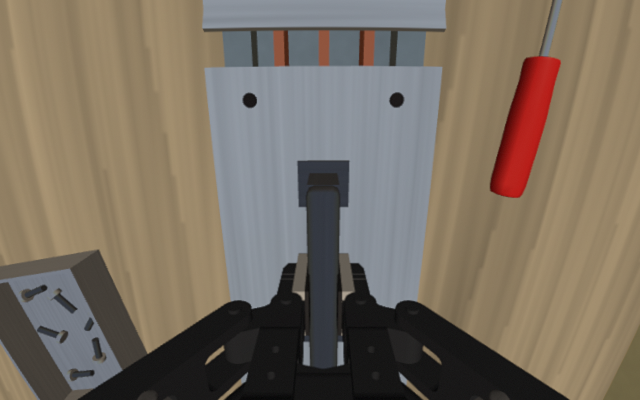

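Request:
{"method": "arm_command", "body": {
  "rows": [0, 0, 0, 0, 0, 0.3, 1, 0, 0, 0, 0, 0, 0.6, 1, 0, 0, 0, 0, 0, 0.75, 1, 0, 0, 0, 0, 0, 0.85, 1, 0, 0, 0, 0, 0, 0.85, 1]
}}

```text
clock: 6.62
tcp_pos: [0.635, -0.0445, 0.0907]
eef_rot: [2.174, 2.265, 0.002]
ft_force: [0.9, 0.3, -4.3]
gripper_width: 0.0118
```

```bash
python3 - <<'E'
from h import *
o=st()
E
```

```text
t6.62 chx 0.0009 chy -0.1651 z 0.0907 F [ 0.9  0.3 -4.3] M [-0.   -0.01 -0.02] w 0.0118 ztool [ 2.5e-03 -6.0e-04 -1.0e+00]
```

Request:
{"method": "arm_command", "body": {
  "rows": [0, 0, 0, 0, 0, 0.1, 1, 0, 0, 0, 0, 0, 0.15, 1, 0, 0, 0, 0, 0, 0.2, 1]
}}

```text
clock: 7.0
tcp_pos: [0.6354, -0.0446, 0.0898]
eef_rot: [2.173, 2.265, 0.003]
ft_force: [-1.9, 0.2, 2.8]
gripper_width: 0.0123
```

```bash
python3 - <<'E'
from h import *
o=st()
E
```

```text
t7.00 chx 0.0013 chy -0.1652 z 0.0898 F [-1.9  0.2  2.8] M [ 0.06  0.51 -0.01] w 0.0123 ztool [ 3.2e-03 -8.0e-04 -1.0e+00]
```

```bash
python3 - <<'E'
from h import *
goal(W(-.165,.0896),2.36)
E
```

```text
0 rv [0.0031 0.0009 0.0001] deg 0.2 shift cm [ 0.02 -0.13  0.02]
180 rv [-1.5000e-03  4.9000e-03 -3.1415e+00] deg 180.0 shift cm [ 0.02 -0.13  0.02]
```

Request:
{"method": "arm_command", "body": {
  "rows": [0.003, 0.001, 0, 0, -0.1, 0.05, 1, 0.003, 0.001, 0, 0, -0.1, 0.05, 1, 0.003, 0.001, 0, 0, -0.1, 0.05, 1]
}}

```text
clock: 7.38
tcp_pos: [0.635, -0.0447, 0.0898]
eef_rot: [2.174, 2.266, 0.002]
ft_force: [1.9, 0.5, -0.4]
gripper_width: 0.0125
```

```bash
python3 - <<'E'
from h import *
o=st(); goal(W(-.165,.0896),2.36)
im2,d2=optics.get_image("wrist"); cv2.imwrite(f"pics/wrist7.png",im2[:,:,::-1])
im2,d2=optics.get_image("scene"); cv2.imwrite("pics/scene7.png",cv2.resize(im2[170:310,210:410],None,fx=4,fy=4,interpolation=cv2.INTER_CUBIC)[:,:,::-1])
st()
E
```

```text
t7.38 chx 0.0009 chy -0.1653 z 0.0898 F [ 1.9  0.5 -0.4] M [ 0.11 -0.11 -0.01] w 0.0125 ztool [ 1.7e-03 -1.0e-04 -1.0e+00]
0 rv [0.0017 0.0002 0.    ] deg 0.1 shift cm [ 0.03 -0.09  0.02]
180 rv [-2.0000e-04  2.7000e-03 -3.1416e+00] deg 180.0 shift cm [ 0.03 -0.09  0.02]
t7.47 chx 0.0009 chy -0.1653 z 0.0898 F [ 1.6  0.1 -0.1] M [ 0.12 -0.16  0.02] w 0.0121 ztool [ 1.7e-03 -1.0e-04 -1.0e+00]
```

View pics/wrist7.png

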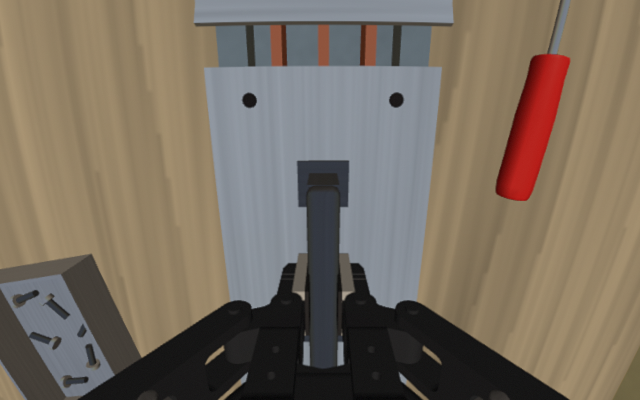

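View pics/scene7.png

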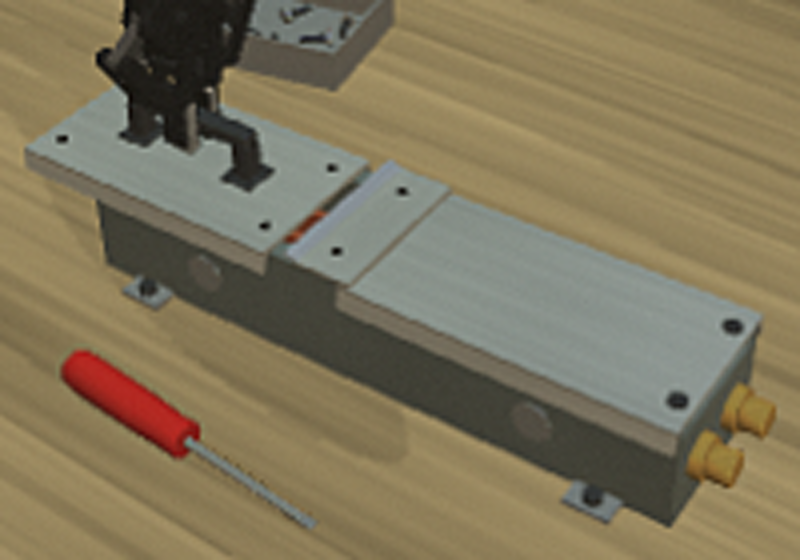

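Request:
{"method": "arm_command", "body": {
  "rows": [0.002, 0, 0, 0.6, -0.05, 0.15, 1, 0.002, 0, 0, 1.2, -0.05, 0.15, 1, 0.002, 0, 0, 1.8, -0.05, 0.15, 1, 0.002, 0, 0, 2.4, -0.05, 0.15, 1, 0.002, 0, 0, 3, -0.05, 0.15, 1]
}}

```text
clock: 8.1
tcp_pos: [0.6341, -0.0153, 0.0898]
eef_rot: [2.173, 2.265, -0.001]
ft_force: [0.5, -5.1, 4.9]
gripper_width: 0.012
```

```bash
python3 - <<'E'
from h import *
o=st(); goal(W(-.11,.0896),2.36)
im2,d2=optics.get_image("wrist"); cv2.imwrite(f"pics/wrist8.png",im2[:,:,::-1])
E
```

```text
t8.10 chx 0.0012 chy -0.1359 z 0.0898 F [ 0.5 -5.1  4.9] M [-0.66  0.12 -0.  ] w 0.0120 ztool [ 0.0017 -0.0023 -1.    ]
0 rv [0.0016 0.0023 0.0001] deg 0.2 shift cm [ 2.59 -0.12  0.01]
180 rv [-3.6000e-03  2.5000e-03 -3.1415e+00] deg 180.0 shift cm [ 2.59 -0.12  0.01]
```

View pics/wrist8.png

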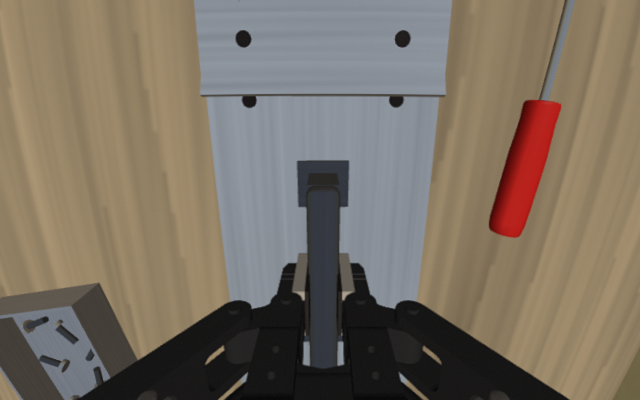

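Request:
{"method": "arm_command", "body": {
  "rows": [0.001, 0.001, 0, 0.6, -0.05, 0.12, 1, 0.001, 0.001, 0, 1.1, -0.05, 0.12, 1, 0.001, 0.001, 0, 1.5, -0.05, 0.12, 1, 0.001, 0.001, 0, 1.9, -0.05, 0.12, 1, 0.001, 0.001, 0, 2.2, -0.05, 0.12, 1]
}}

```text
clock: 8.78
tcp_pos: [0.6334, 0.0071, 0.0898]
eef_rot: [2.172, 2.265, 0.0]
ft_force: [0.3, -4.5, 6.4]
gripper_width: 0.0121
```

```bash
python3 - <<'E'
from h import *
o=st(); goal(W(-.11,.0896),2.36)
E
```

```text
t8.78 chx 0.0014 chy -0.1135 z 0.0898 F [ 0.3 -4.5  6.4] M [-0.74  0.13  0.02] w 0.0121 ztool [ 0.0024 -0.0021 -1.    ]
0 rv [0.0023 0.0022 0.0006] deg 0.2 shift cm [ 0.35 -0.14  0.02]
180 rv [-0.0035  0.0036 -3.141 ] deg 180.0 shift cm [ 0.35 -0.14  0.02]
```

Still sliding freely (about 4.5 N drag). Advance in small steps, looking for the butt.

Request:
{"method": "arm_command", "body": {
  "rows": [0.002, 0.001, 0, 0.2, -0.05, 0.1, 1, 0.002, 0.001, 0, 0.3, -0.05, 0.1, 1, 0.002, 0.001, 0, 0.4, -0.05, 0.1, 1]
}}

```text
clock: 9.15
tcp_pos: [0.6333, 0.0103, 0.0898]
eef_rot: [2.172, 2.265, -0.002]
ft_force: [0.1, -6.9, 5.2]
gripper_width: 0.0121
```

```bash
python3 - <<'E'
from h import *
o=st()
E
```

```text
t9.15 chx 0.0015 chy -0.1103 z 0.0898 F [ 0.1 -6.9  5.2] M [-1.04  0.07 -0.01] w 0.0121 ztool [ 0.0017 -0.0035 -1.    ]
```

Request:
{"method": "arm_command", "body": {
  "rows": [0.002, 0.003, 0, 0.1, -0.05, 0.1, 1, 0.002, 0.003, 0, 0.2, -0.05, 0.1, 1, 0.002, 0.003, 0, 0.3, -0.05, 0.1, 1]
}}

```text
clock: 9.52
tcp_pos: [0.6331, 0.0105, 0.0897]
eef_rot: [2.171, 2.264, -0.007]
ft_force: [-1.0, -13.7, 5.5]
gripper_width: 0.012
```

```bash
python3 - <<'E'
from h import *
o=st()
im2,d2=optics.get_image("wrist"); cv2.imwrite(f"pics/wrist9.png",im2[:,:,::-1])
im2,d2=optics.get_image("scene"); cv2.imwrite("pics/scene9.png",cv2.resize(im2[170:310,210:410],None,fx=4,fy=4,interpolation=cv2.INTER_CUBIC)[:,:,::-1])
E
```

```text
t9.53 chx 0.0012 chy -0.1101 z 0.0897 F [ -1.  -13.7   5.5] M [-2.03  0.16 -0.1 ] w 0.0120 ztool [ 4.0e-04 -6.8e-03 -1.0e+00]
```

View pics/wrist9.png

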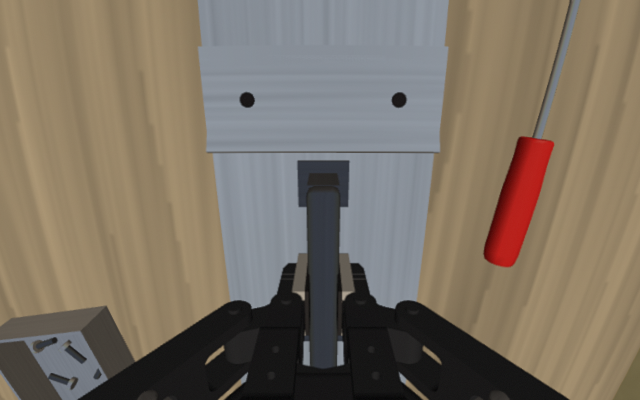

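View pics/scene9.png

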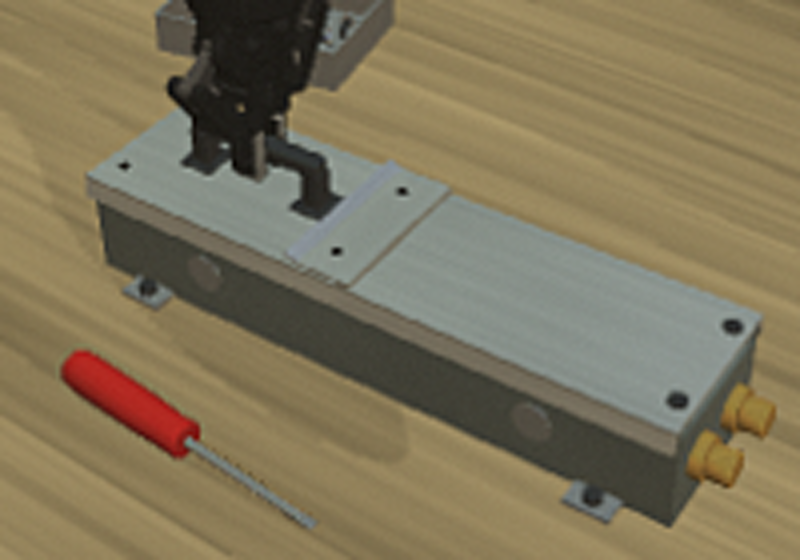

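Request:
{"method": "arm_command", "body": {
  "rows": [0, 0.006, 0, 0.03, -0.05, 0.2, 1, 0, 0.006, 0, 0.03, -0.05, 0.2, 1, 0, 0.006, 0, 0.03, -0.05, 0.2, 1, 0, 0.006, 0, 0.03, -0.05, 0.2, 1]
}}

```text
clock: 10.12
tcp_pos: [0.6331, 0.0105, 0.0897]
eef_rot: [2.174, 2.266, -0.001]
ft_force: [-3.2, -3.9, 9.8]
gripper_width: 0.0118
```

```bash
python3 - <<'E'
from h import *
o=st()
E
```

```text
t10.12 chx 0.0012 chy -0.1101 z 0.0897 F [-3.2 -3.9  9.8] M [-0.54  0.49 -0.1 ] w 0.0118 ztool [ 0.0011 -0.0016 -1.    ]
```

Request:
{"method": "arm_command", "body": {
  "rows": [0, 0.002, 0, 0.03, 0, 0.2, 1, 0, 0.002, 0, 0.03, 0, 0.2, 1, 0, 0.002, 0, 0.03, 0, 0.2, 1, 0, 0.002, 0, 0.03, 0, 0.2, 1, 0, 0.002, 0, 0.03, 0, 0.2, 1]
}}

```text
clock: 10.75
tcp_pos: [0.6331, 0.0105, 0.0897]
eef_rot: [2.174, 2.266, -0.0]
ft_force: [-5.7, -3.7, 11.3]
gripper_width: 0.0125
```

```bash
python3 - <<'E'
from h import *
st()
im,d=optics.get_image("scene"); st()
P=cloud("scene",d); im2,d2=optics.get_image("side")
# tongue height & plates
X=P.reshape(-1,3); t=X[:,:2]@ey-T0; s=X[:,:2]@ex-S0
for a in (-.2,-.19,-.18,-.06,-.045,-.038,-.03,-.02,.05,.1,.18):
    k=(abs(s)<.04)&(abs(t-a)<.006)&(X[:,2]<.1)&(X[:,2]>.05); print(a,k.sum(),np.median(X[k,2]).round(4))
z0=np.load("pics/scene0.npz")["d"]; X=cloud("scene",z0).reshape(-1,3); t=X[:,:2]@ey-T0; s=X[:,:2]@ex-S0
for a in (-.045,-.038,-.03,-.02,.05,.1,.18):
    k=(abs(s)<.04)&(abs(t-a)<.006)&(X[:,2]<.1)&(X[:,2]>.05); print("start",a,k.sum(),np.median(X[k,2]).round(4))
st()
E
```

```text
t10.75 chx 0.0013 chy -0.1101 z 0.0897 F [-5.7 -3.7 11.3] M [-0.57  0.86 -0.07] w 0.0125 ztool [ 7.e-04 -9.e-04 -1.e+00]
t10.80 chx 0.0013 chy -0.1101 z 0.0897 F [-4.6 -4.3 11.1] M [-0.61  0.83 -0.05] w 0.0120 ztool [ 7.e-04 -9.e-04 -1.e+00]
-0.2 68 0.0779
-0.19 69 0.0778
-0.18 59 0.0778
-0.06 118 0.0792
-0.045 67 0.0847
-0.038 118 0.0832
-0.03 103 0.0822
-0.02 99 0.0822
0.05 112 0.0774
0.1 115 0.0775
0.18 135 0.0776
start -0.045 69 0.0845
start -0.038 115 0.0834
start -0.03 100 0.0824
start -0.02 97 0.0821
start 0.05 107 0.0773
start 0.1 115 0.0772
start 0.18 131 0.0775
t10.85 chx 0.0013 chy -0.1101 z 0.0897 F [-4.7 -4.7 10.5] M [-0.63  0.86 -0.06] w 0.0124 ztool [ 6.e-04 -9.e-04 -1.e+00]
```

```bash
python3 - <<'E'
from h import *
print(workorder.finish_job()); st()
E
```

```text
the job is handed in; nothing more can be done
None
the job is handed in; nothing more can be done
```

I gripped the loose cover by its handle at 100 N and set it level on the rim at chamber y ≈ -165 mm. In the camera view its end was clear of the fitted cover's lip. I then slid it toward +y until it butted against the step, where the push force rose to about 14 N. I eased that push off, pressed down, and handed the job in still holding it, at about 11 s of the 48 s.

Last checks before handing in:
- **Position:** the handle, taken from the measured tool pose, is at y ≈ -110 mm, x ≈ +1.3 mm. The tool height is 0.0897 m, matching the 0.0896 m expected for a seated cover, and the tool is tilted about 0.001 rad.
- **Press:** the wrist reads about 10.5–11 N up, plus the 4.75 N cover weight, so roughly 15–16 N on the chamber.
- **Side load:** about 4–5 N remains on the wrist in each of x and y.
- **Fitted cover:** its tongue height in the scene camera's depth data is within 0.3 mm of the start, so it was not lifted.
- **Other objects:** the moves stayed clear of the tray, screwdriver and tin, and the tray and screwdriver look undisturbed in the pictures. I did not re-measure any of the three at the end.

The views disagreed by about 2–4 mm on the cover's and chamber's positions. The contact with the step then came where I had estimated it. `finish_job` gave no verdict, and the state read straight after it returned nothing, so nothing was checked after handing in.

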